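# Lock the gear head and press the grease coupler onto its tilted nipple

## Robot

A 6-joint arm with a two-finger parallel gripper is mounted at the origin on the work surface. World frame = base frame: x ahead of the robot, y to its left, z up, the work surface at z = 0. Lengths are in mm, angles in rad, forces in N, time in s.
With the tool pointing down it reaches from about 350 to 975 mm from the base axis. Payload 7.1 kg.
Tool frame: the origin (TCP) lies at the very end of the fingers, on their centre line; the grasp point (between the pads) lies 19 mm behind it; z points along the fingers, y is the line along which they close (so a half turn about z gives the same grasp; the last joint's range is limited). The gripper opens to 88 mm and grips with 3 to 60 N. Pads are 20 mm wide; open, the fingers measure 115 mm over their backs; the gripper's body (75 mm by 178 mm) begins 61 mm behind the grasp point.
Start: joints at [1.307, 0.423, 1.63, -0, 1.089, -0.019], TCP at [151.445, 606.357, 222.675] pointing down, gripper open.
Joint ranges: [-3, 3], [-0.9, 2.11], [0.09, 2.58], [-1.31, 4.45], [0.11, 2.69], [-2.54, 2.54]. Speed limits (rad/s): [2.39, 2.39, 3.01, 3.14, 3.14, 3.14].

## Interface

Orientations are given as a rotation vector (axis times angle).
In Python, from workcell import sensors, imaging, close_job gives the robot as it stands. The module is installed in compiled form; this text tells all that it offers.
- The arm moves only by the tool servo_tool, never from a script. Its argument "steps" is a list of rows, each a list of 3 entries, a list of its own where there are three numbers: the shift along the world's x, y, z in m, then the turn, a rotation vector about the world's x, y, z in degrees, then the opening, from -1 (shut) to 1 (fully open). A call has exactly 8 rows; each row shifts and turns the commanded pose from where the row before left it; what a row does not reach is not made up. A row lasts 1/12 s, in which the tool goes at most 41.7 mm and 7.16 degrees, less where a joint would pass 70% of its speed; a pose out of reach is approached as far as the arm can. A call is refused whole if a number of a shift passes 0.0417 or a number of a turn 7.16, either way. A call with a gripper value outside its range is refused whole. The fingers move at their own pace and stop on an object; the grip force is fixed at half the most. Time passes only in rows, so rows that do not move let the fingers close, or fill a call up. It gives the time, the measured TCP pose, the force, the opening and the grip force at its end, in the units of the state.
- sensors.get_obs(): the state, without advancing time (a new reading comes with each control period).
- imaging.get_image(name): name is "side" or "top" or "wrist"; returns a dict with "color" (384x512x3 uint8, blue, green, red), "range_z" (384x512 float32, mm along the optical axis (not along the pixel's ray), 0 where there is no reading), "vertical_fov" (degrees; the focal length in pixels is half the picture's height over the tangent of half this angle, whatever the lens; pixels are square), "cx", "cy" (the principal point, pixels), "rvec" (rotation vector, rad) and "tvec" (3), from world to camera coordinates, as OpenCV has them; the wrist camera has in their place "tool_from_camera" (4x4, takes a point from camera to tool coordinates, whose origin is the TCP and whose axes are the flange's). Camera axes: x right, y down, z forward; pixel columns grow to the right and rows downward; lengths in mm; the calibration is good to about 2 mm. A picture is of the moment at which its call begins: read the wrist's pose just before it.
- close_job(): hands the job in; it is judged then, once.
The state is a dict: "t": time; "qpos": joint angles; "qvel": joint speeds; "joint_torque": joint torques, N m; "ee_pos": TCP position; "orientation": TCP orientation; "ft_force": force on the tool from outside, world axes, zero at the start; "moment": the same for the moment, N m; "width": finger opening in mm; "grasp_force": force on a finger pad.
Only numpy, scipy, OpenCV 4.12 (cv2) and the standard library are available. Lean on these libraries where they do the work, as an engineer would, in place of code of your own. Each camera call takes 0.05 s, during which the arm holds its last target. There are 200 camera calls.

## Task

Lock the gear head in its holding socket: turn the lock ring by its upright peg until its lever points at the index block. Then take the grease coupler that stands on the bench and press it squarely onto the tilted grease nipple until it snaps and its mouth sits fully home against the shoulder. Finish while still holding it pressed home against the valve spring (it pops off if you let go), and leave the other things on the bench where they are.

Things in the scene. Friction and masses are not known exactly. Their poses are not given: they have to be found in the camera images.
- head: gear head in its fixed holding socket: dark base plate 130 x 130 x 12 mm, on it a round socket, the lock ring (82 mm across, z 27 to 41 mm) and an aluminium housing 56 mm across, 72 mm high. Origin: centre of the plate's underside, on the bench, z up. The lock ring turns about the vertical through this origin. The nipple leans to its front, its own -x.
- lock_ring (a joint): angle of the lock ring (rad), growing clockwise seen from above, 0 to 1.5. 1.25 is the locked mark: the lever points at the index block. In head's frame the lever's azimuth (from +x, counterclockwise positive) is -0.5 minus the joint value. Starts at 0 to 0.4, stays where it is left, takes about 2 N at the peg; no stop or click at the mark.
- ring_peg (a point): centre of the top of the upright round black peg on the ring's lever: 14 mm diameter, z 37 to 80 mm above the bench, its axis 80 mm from the ring's axis. The lever (14 mm wide, z 29 to 39 mm) reaches 90 to 97 mm from the ring's axis, past the peg, ending in a point.
- index_mark (a point): top of the index block, the locked mark: a small aluminium block 24 mm wide, 34 mm high, fixed to the base plate on a tongue, 111 mm from the ring's axis, just beyond the lever's sweep.
- nipple: tilted grease nipple. Origin: centre of the flat round shoulder (36 mm across) from which it stands, 16 mm in front of the head's origin, 80 mm above the bench. z points outwards along the nipple, 0.5 rad from the vertical, towards the head's front (-x). Brass, 17 mm thick up to 13 mm from the shoulder, tapering to 10 mm at 18 mm.
- nipple_tip (a point): free end of the sprung valve pin (6 mm thick) on the nipple's axis, 28 mm from the shoulder (this point does not move with the pin). Two sprung balls stand 2.5 mm out of the nipple's sides (its own +y and -y), 11 mm from the shoulder: they make the snap as the coupler's lip passes them, 10 to 3 mm before home.
- valve_pin (a joint): how far the valve pin is pressed in (m), 0 free, 0.007 when the coupler is fully home. Its spring starts at 5 N and reaches 14 N at home; it pushes the coupler off again when nobody holds it.
- coupler: push-on grease coupler, loose, 0.18 to 0.28 kg, standing upright on its mouth. Origin: centre of the mouth rim; z points from the mouth to the handle. The mouth flares to 26 mm; then the bore is 19 mm (lip, 4 to 8 mm deep), then 24 mm, ending 21 mm deep. Fits at any turn about its axis. When home its origin lies on the nipple's origin and the z axes agree. Pushing on needs about 14 N.
- coupler_grip (a point): on the coupler's axis in the middle of its handle, 75 mm from the mouth. Steel sleeve 32 mm thick up to 30 mm, neck 26 mm thick up to 46 mm, then the black square handle, 26 x 26 mm with flats facing the coupler's own x and y, up to 110 mm, and a small cap to 114 mm.
- screwdriver: bystander: screwdriver with blue handle, 190 mm long, 26 mm thick, lying; origin under its middle
- old_screwdriver: bystander: screwdriver with wooden handle, 150 mm long, 26 mm thick, lying; origin under its middle
- bottle: bystander: small yellow bottle, 32 mm across, 75 mm high, standing; origin under its centre
- tin: bystander: tin, 74 mm across, 110 mm high, standing; origin under its centre
- socket: bystander: steel ring-shaped spanner socket, 28 mm across, 22 mm high; origin under its centre
- spanner: bystander: flat spanner, 160 mm long, 8 mm high, lying; origin under its middle
- tweezers: bystander: steel tweezers, 125 mm long, 5 mm high, lying; origin under their middle
Mind the look-alikes: they are no part of the job. Of the things that look like the coupler, the larger one is meant. What is shaped like the head but orange is not meant.

How it is judged (in metres and radians):
On the way, in this order (a step that is already met when the one before it is completed fails the run):
1. the lock ring's lever points at the index block (value of joint lock_ring between 1.13 and 1.37 rad), for 0.2 s.
2. the coupler is snapped onto the nipple, square and home (distance between coupler and nipple below 0.003 m and angle between the z axis of coupler and the z axis of nipple, either way round below 0.1 rad and value of joint valve_pin above 0.0045 m), for 0.2 s.
At the end, for the whole second after the job is handed in: The lock ring is within 0.12 rad of its mark (1.25); the gripper still holds the coupler on the nipple: mouth within 3 mm of the shoulder's centre, axes within 0.1 rad, the valve pin pressed in by more than 4.5 mm (all of step 1 and all of step 2 and contact force between the fingers and coupler above 2 N); the arm keeps its last pose, push and grip.
It fails at once if another thing on the bench was moved by more than 30 mm (distance of any of screwdriver, old_screwdriver, bottle, tin, socket, spanner, tweezers from where it was at the start of the episode above 0.03 m).
It also fails if it takes over 53 s, if anything falls off the work surface, if the arm or the gripper's body presses on something with over 40 N, if the wrist force passes 120 N, or if a joint passes its speed limit or range.

## Working session

There is one attempt and no reset: what is moved stays moved. The work goes in short steps, Python scripts to look and compute and a tool call to move; the robot and the scene stay as the last step left them, time stands still between calls to the robot, and variables do not carry over. Pictures are saved under pics/ and viewed, at most 10 in all, crops included, and the job is handed in when it is done.

Besides the shell and the picture viewer there is one more tool, called after "Call:" by a JSON object that holds its "method" and its "body", one argument or row to a line. servo_tool: Moves the arm, as the interface text tells. Its arguments: {"type":"object","properties":{"steps":{"type":"array"}},"required":["steps"]}

```bash
mkdir -p pics; cat > h.py <<'E'
import numpy as np, cv2, pickle
from workcell import sensors, imaging
def grab(n):
    o=sensors.get_obs(); d=imaging.get_image(n)
    h=d["color"].shape[0]; f=h/2/np.tan(np.radians(d["vertical_fov"])/2)
    if n=="wrist":
        T=np.eye(4);T[:3,:3]=cv2.Rodrigues(np.array(o["orientation"],float))[0];T[:3,3]=o["ee_pos"]
        M=T@np.array(d["tool_from_camera"])
    else:
        W=np.eye(4);W[:3,:3]=cv2.Rodrigues(np.array(d["rvec"],float))[0];W[:3,3]=np.ravel(d["tvec"]);M=np.linalg.inv(W)
    r=dict(im=d["color"],z=d["range_z"],f=f,cx=d["cx"],cy=d["cy"],M=M)
    pickle.dump(r,open(n+".pkl","wb")); return r
def load(n): return pickle.load(open(n+".pkl","rb"))
def ray(r,u,v):
    d=r["M"][:3,:3]@np.array([(u-r["cx"])/r["f"],(v-r["cy"])/r["f"],1]); return r["M"][:3,3],d
def onplane(r,u,v,z):
    c,d=ray(r,u,v); return c+d*(z-c[2])/d[2]
def cloud(r):
    v,u=np.indices(r["z"].shape); z=r["z"]
    P=np.stack([(u-r["cx"])/r["f"]*z,(v-r["cy"])/r["f"]*z,z],-1)@r["M"][:3,:3].T+r["M"][:3,3]
    P[z<=0]=np.nan; return P
def proj(r,p):
    q=np.linalg.inv(r["M"])@np.append(p,1); return q[0]/q[2]*r["f"]+r["cx"],q[1]/q[2]*r["f"]+r["cy"]
E
python3 - <<'E'
from h import *
a=grab("top");b=grab("side")
for n,r in(("top",a),("side",b)):
    print(n,r["M"].round(3).tolist(),r["f"],(r["z"]>0).mean())
    cv2.imwrite(f"pics/{n}0.png",cv2.resize(r["im"],(800,600),interpolation=cv2.INTER_CUBIC))
print(sensors.get_obs())
E
```

```text
top [[-0.009, -0.976, 0.216, 252.09], [-1.0, 0.008, -0.004, -18.744], [0.002, -0.216, -0.976, 1445.776], [0.0, 0.0, 0.0, 1.0]] 432.57572768635174 0.9960530598958334
side [[-0.998, -0.039, 0.059, 461.231], [-0.069, 0.683, -0.727, 756.788], [-0.012, -0.729, -0.684, 829.412], [0.0, 0.0, 0.0, 1.0]] 389.5049599976606 0.9964141845703125
{'t': 0.1, 'qpos': array([ 1.30698054e+00,  4.23772950e-01,  1.63060107e+00, -1.43049477e-05,
        1.08859959e+00, -1.89818599e-02]), 'qvel': array([-0.00141043, -0.00198661, -0.0014877 ,  0.0008433 ,  0.0010268 ,
       -0.00038164]), 'joint_torque': array([-4.25764119e-04, -5.45615065e+01, -2.74322301e+01,  6.44792221e-02,
        1.87818386e-02, -5.88929993e-05]), 'ee_pos': array([151.33452213, 605.886496  , 221.97901775]), 'orientation': array([-3.83591712e-01, -3.11790205e+00,  2.15024385e-03]), 'ft_force': array([ 0.32175147,  0.58232728, -0.10367625]), 'moment': array([-0.00296307, -0.01413755, -0.0078999 ]), 'grasp_force': 0.0, 'width': 87.88661335146837}
```

View pics/top0.png

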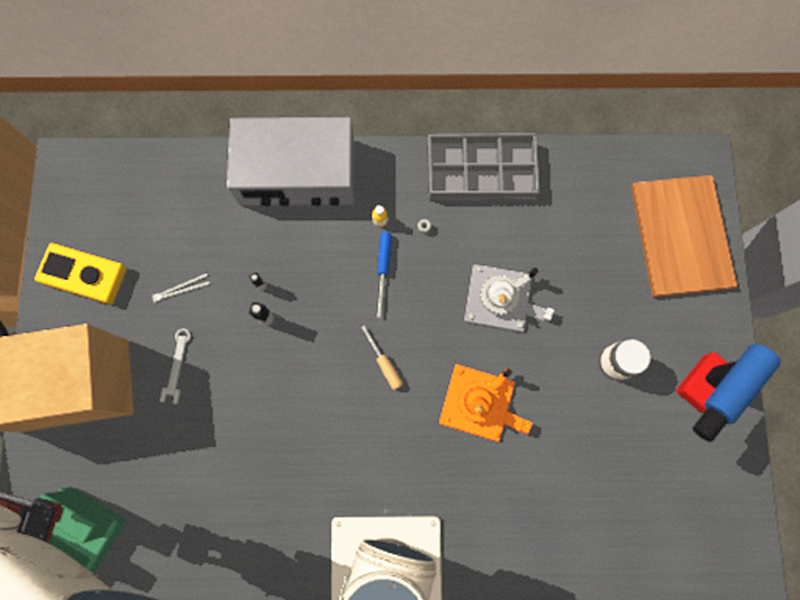

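View pics/side0.png

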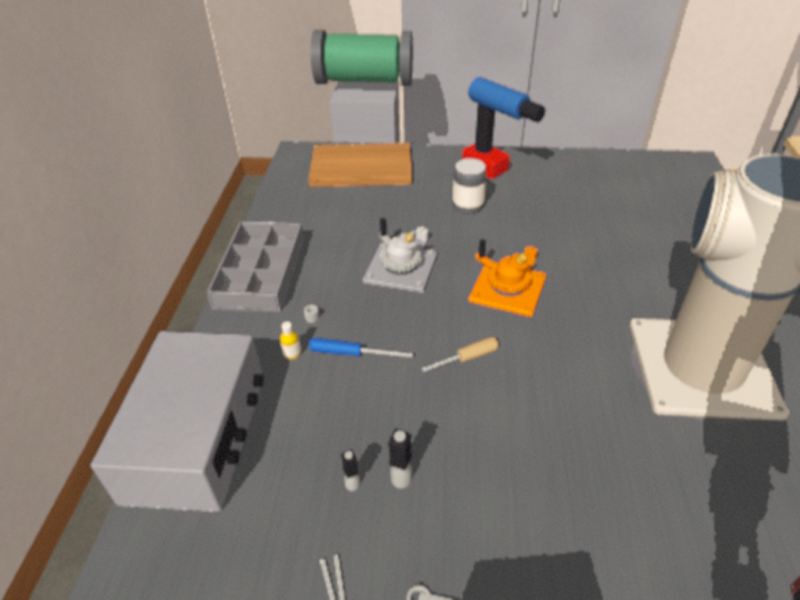

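The top view shows the grey head at (500,297) and the orange one, not meant, at (478,402). It shows the large coupler at (260,312) and a smaller look-alike at (257,280). The grey head's peg is at (533,272) and its index block at (545,313). In the side view the large coupler is at (400,460) and the small one at (350,470). I choose the grey head and the larger coupler, and will check both in a crop.

```bash
cat > m.py <<'E'
from h import *
r=load("top");s=load("side")
P=cloud(r);Q=cloud(s)
c=r["im"]; a=cv2.resize(c[155:225,285:365],(460,400),interpolation=cv2.INTER_CUBIC); b=cv2.resize(c[165:235,150:208],(331,400),interpolation=cv2.INTER_CUBIC)
cv2.imwrite("pics/crop.png",np.hstack([a,b]))
for n,C in(("top",P),("side",Q)):
    x=C.reshape(-1,3)
    # window around head
    h0=onplane(r,320,190,30)
    w=x[(abs(x[:,0]-h0[0])<110)&(abs(x[:,1]-h0[1])<110)&(x[:,2]>-20)]
    print(n,"h0",h0.round(),len(w))
    for lo,hi in((5,18),(22,46),(60,90),(90,130)):
        k=w[(w[:,2]>lo)&(w[:,2]<hi)]
        if len(k)>8: print(lo,hi,len(k),k.mean(0).round(1),k.min(0).round(1),k.max(0).round(1),cv2.minAreaRect(k[:,:2].astype(np.float32)))
    for nm,uv in(("big",(166,200)),("small",(164,179))):
        g=onplane(r,*uv,100); k=x[(np.hypot(x[:,0]-g[0],x[:,1]-g[1])<50)&(x[:,2]>60)&(x[:,2]<160)]
        if len(k): print(nm,g.round(),len(k),k.mean(0).round(1),k.max(0).round(1),np.percentile(k[:,2],95), cv2.minAreaRect(k[:,:2].astype(np.float32)))
E
python3 m.py
```

```text
top h0 [ 556. -249.   30.] 4057
5 18 1279 [ 552.  -246.4   10.9] [ 447.9 -358.6    5. ] [ 665.8 -139.2   18. ] ((556.79931640625, -248.8846893310547), (217.93182373046875, 219.35104370117188), 0.037560563534498215)
22 46 317 [ 556.7 -261.2   39.5] [ 499.4 -358.    22.1] [ 604.8 -178.2   45.9] ((550.7603759765625, -266.7444763183594), (104.2566909790039, 179.91795349121094), 2.646803140640259)
60 90 198 [ 564.5 -250.9   75. ] [ 530.5 -318.8   61.2] [ 608.  -217.8   89.4] ((581.0930786132812, -265.5449523925781), (51.077552795410156, 112.43891906738281), 45.56718826293945)
90 130 34 [ 543.1 -241.3   95.3] [ 530.8 -252.5   90.4] [ 559.4 -231.8  112.3] ((544.9042358398438, -241.93890380859375), (19.930246353149414, 28.324533462524414), 86.9190444946289)
big [513. 251. 100.] 106 [517.7 254.1 102.3] [534.4 272.6 119.8] 116.42476806044078 ((520.142822265625, 256.9003601074219), (26.965980529785156, 26.058361053466797), 72.39259338378906)
small [582. 260. 100.] 42 [588.2 269.2  79.4] [604.2 281.9 113.8] 105.7580699478995 ((569.2350463867188, 264.46026611328125), (71.49420928955078, 20.861417
[... 456 characters left out ...]
3] [ 531.1 -321.3   60.1] [ 610.2 -215.4   89.8] ((580.820556640625, -264.36737060546875), (49.6939697265625, 115.09954071044922), 43.28868103027344)
90 130 21 [ 538.9 -237.9   96.5] [ 530.9 -242.7   91. ] [ 546.9 -232.5  105.3] ((538.9032592773438, -238.2158203125), (12.77069091796875, 11.402865409851074), 38.08318328857422)
big [513. 251. 100.] 288 [519.6 264.6  95.3] [535.9 275.  116.7] 114.51878176930495 ((520.2454833984375, 258.4214172363281), (28.34732437133789, 26.84947395324707), 70.92291259765625)
small [582. 260. 100.] 118 [579.7 272.9  77.4] [605.5 283.6 111.3] 105.87887785997823 ((567.5894775390625, 266.44488525390625), (74.36692810058594, 20.531024932861328), 14.206720352172852)
```

View pics/crop.png

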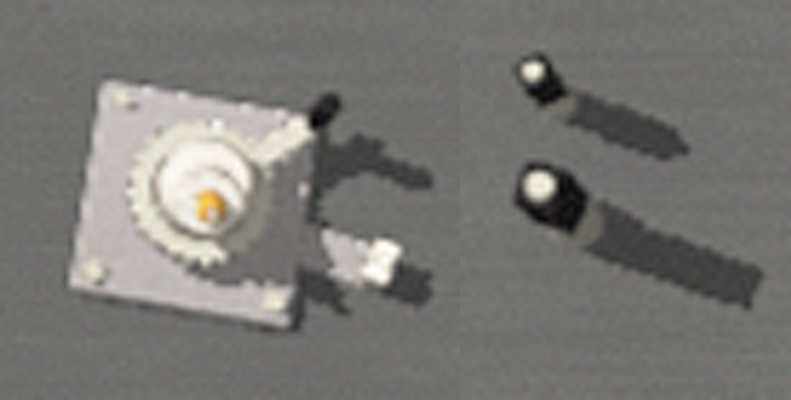

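The crop confirms the grey head, with its nipple at (210,205), peg at (325,108) and index block at (380,258). The larger coupler is at (545,195) and the smaller look-alike at (535,75). Next I compute the head pose and the peg.

```bash
cat > m2.py <<'E'
from h import *
for n in("top","side"):
    r=load(n);P=cloud(r);x=P.reshape(-1,3)
    near=(np.hypot(P[...,0]-566,P[...,1]+247)<140)
    b=r["im"].astype(int); mx=b.max(2);mn=b.min(2)
    pl=near&(P[...,2]>6)&(P[...,2]<20)&(mx>105)
    m=cv2.morphologyEx(pl.astype(np.uint8),cv2.MORPH_OPEN,np.ones((3,3)))
    m=(near&(mx>105)).astype(np.uint8)
    cs=cv2.findContours(m,0,2)[0]; c=max(cs,key=cv2.contourArea)
    pts=np.array([onplane(r,u,v,12)[:2] for u,v in P_[:, ::-1]]) if 0 else P[pl][:,:2]
    print(n,"plate",cv2.minAreaRect(pts.astype(np.float32)),len(pts))
    d=lambda lo,hi,cond:P[near&(P[...,2]>lo)&(P[...,2]<hi)&cond]
    bl=d(50,95,mx<70); print("peg",len(bl),bl.mean(0).round(1),np.median(bl,0).round(1), bl.max(0).round(1))
    t=bl[bl[:,2]>72]; print(" pegtop",len(t),t.mean(0).round(1) if len(t) else 0)
    yel=d(80,130,(b[...,2]-b[...,0]>60)); print("nip",len(yel),yel.mean(0).round(1))
    hs=d(60,78,(mx>100)&(mx-mn<40)); print("housing",len(hs),cv2.minEnclosingCircle(hs[:,:2].astype(np.float32)))
    ix=P[(np.hypot(P[...,0]-566,P[...,1]+247)>97)&near&(P[...,2]>25)&(mx>120)]; print("idx",len(ix),ix.mean(0).round(1))
E
python3 m2.py
```

```text
top plate ((568.102294921875, -245.0529327392578), (268.6502380371094, 275.4604797363281), 76.2845230102539) 1224
peg 19 [ 599.7 -312.8   74.2] [ 598.9 -311.9   77.9] [ 604.6 -306.9   85.4]
 pegtop 12 [ 600.6 -313.5   80.6]
nip 21 [ 541.7 -241.    94.9]
housing 117 ((558.7327880859375, -246.21900939941406), 28.649776458740234)
idx 36 [ 520.4 -348.1   32.1]
side plate ((577.6567993164062, -252.57852172851562), (212.58518981933594, 209.3290557861328), 29.14565658569336) 680
peg 28 [ 603.5 -308.2   66.8] [ 603.2 -308.    67.9] [ 609.4 -304.4   82.4]
 pegtop 9 [ 604.6 -308.6   78.1]
nip 25 [ 542.2 -236.7   90.6]
housing 119 ((558.9530029296875, -241.847900390625), 28.262157440185547)
idx 28 [ 521.6 -347.2   30. ]
```

Call:
{"method": "servo_tool", "body": {
  "steps": [
    [[0.023,-0.022,0.004],[0,0,0],0.0],
    [[0.023,-0.022,0.004],[0,0,0],0.0],
    [[0.023,-0.022,0.004],[0,0,0],0.0],
    [[0.023,-0.022,0.004],[0,0,0],0.0],
    [[0.023,-0.022,0.004],[0,0,0],0.0],
    [[0.023,-0.022,0.004],[0,0,0],0.0],
    [[0.023,-0.022,0.004],[0,0,0],0.0],
    [[0.023,-0.022,0.004],[0,0,0],0.0]
  ]
}}

```text
t: 0.77
ee_pos: [336.2, 428.9, 254.6]
orientation: [-0.383, -3.118, 0.001]
ft_force: [0.8, 1.0, 0.5]
width: 44.4
grasp_force: 0.0
```

Call:
{"method": "servo_tool", "body": {
  "steps": [
    [[0.023,-0.022,0.004],[0,0,0],0.0],
    [[0.023,-0.022,0.004],[0,0,0],0.0],
    [[0.023,-0.022,0.004],[0,0,0],0.0],
    [[0.023,-0.022,0.004],[0,0,0],0.0],
    [[0.023,-0.022,0.004],[0,0,0],0.0],
    [[0.023,-0.022,0.004],[0,0,0],0.0],
    [[0.0,0,0],[0,0,0],0.0],
    [[0.0,0,0],[0,0,0],0.0]
  ]
}}

```text
t: 1.43
ee_pos: [474.2, 297.2, 278.5]
orientation: [-0.388, -3.117, 0.0]
ft_force: [-0.6, 0.6, 0.0]
width: 44.0
grasp_force: 0.0
```

```bash
python3 - <<'E'
from h import *
r=grab("wrist"); o=sensors.get_obs()
print(o["t"],o["ee_pos"],o["qpos"].round(3),o["width"]); print(imaging.get_image("wrist")["tool_from_camera"])
cv2.imwrite("pics/w1.png",r["im"])
print(proj(r,(520,257,114)))
E
```

```text
1.4833 [473.31345502 297.9536931  278.26851811] [ 0.54   0.266  1.724  0.     1.153 -0.784] 44.24256919562544
[[-8.63192790e-04 -9.63636584e-01 -2.67214873e-01  7.35374293e+01]
 [ 9.99998824e-01 -4.93152370e-04 -1.45191061e-03 -1.35143884e-01]
 [ 1.26733653e-03 -2.67215813e-01  9.63635877e-01 -1.62234921e+02]
 [ 0.00000000e+00  0.00000000e+00  0.00000000e+00  1.00000000e+00]]
(np.float64(230.60704200550535), np.float64(223.81919774668273))
```

View pics/w1.png

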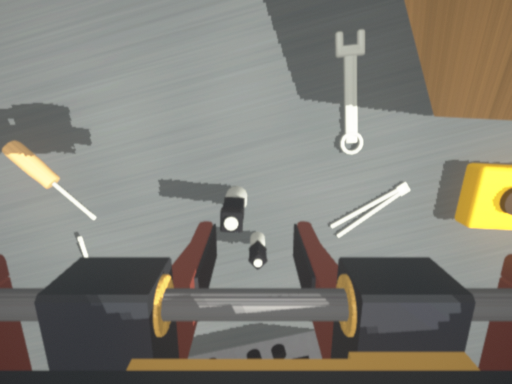

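The wrist view shows the large coupler's cap at (232,223), with its handle top spanning about (222-244, 195-230). The small one is at (258,262). I measure the cap and the handle edges here.

```bash
python3 - <<'E'
from h import *
r=load("wrist");im=r["im"].astype(int);P=cloud(r)
mx=im.max(2)
m=((mx>170)).astype(np.uint8);m[:210]=0;m[236:]=0;m[:,:218]=0;m[:,248:]=0
v,u=np.nonzero(m);print(len(u),u.mean(),v.mean(),onplane(r,u.mean(),v.mean(),114))
k=(P[...,2]>100)&(P[...,2]<113)&(np.hypot(P[...,0]-520,P[...,1]-257)<30)&(mx<90)
v,u=np.nonzero((P[...,2]>103)&(np.hypot(P[...,0]-520,P[...,1]-257)<30)&(P[...,2]<125))
q=np.array([onplane(r,a,b,110)[:2] for a,b in zip(u,v)],np.float32)
print(len(q),cv2.minAreaRect(q),P[v,u].mean(0))
# front/left face via depth below
K=P[(P[...,2]>55)&(P[...,2]<100)&(np.hypot(P[...,0]-520,P[...,1]-257)<35)&(mx<110)]
print(len(K),cv2.minAreaRect(K[:,:2].astype(np.float32)))
cv2.imwrite("pics/w1c.png",cv2.resize(r["im"][170:260,190:290],(700,630)[::1] and (660,594),interpolation=cv2.INTER_CUBIC))
E
```

```text
157 230.59235668789808 223.21019108280254 [519.28346759 257.18058808 114.        ]
510 ((518.3275756835938, 257.4918518066406), (25.483627319335938, 27.006832122802734), 75.12814331054688) [517.98897315 257.69071991 110.78103939]
237 ((516.4763793945312, 257.93597412109375), (26.235122680664062, 19.90530014038086), 71.81012725830078)
```

View pics/w1c.png

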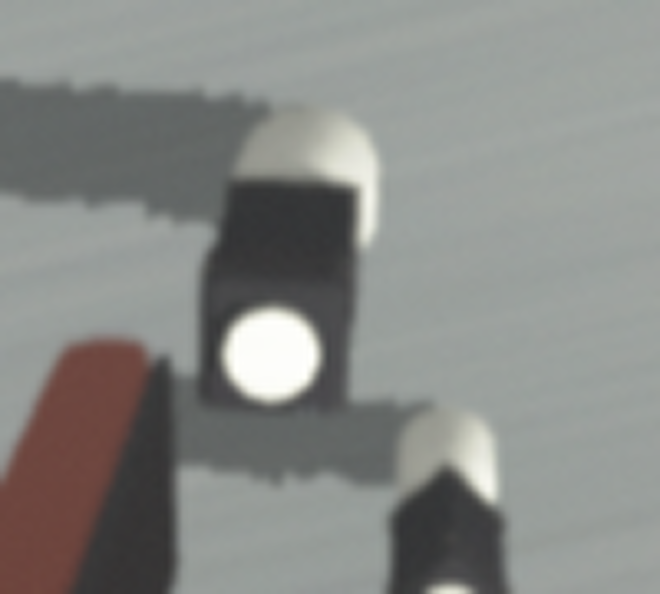

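Call:
{"method": "servo_tool", "body": {
  "steps": [
    [[0.008,-0.038,-0.003],[0,0,-6],0.0],
    [[0.008,-0.038,-0.003],[0,0,-6],0.0],
    [[0.008,-0.038,-0.003],[0,0,-6],0.0],
    [[0.008,-0.038,-0.003],[0,0,-6],0.0],
    [[0.008,-0.038,-0.003],[0,0,-6],0.0],
    [[0.008,-0.038,-0.003],[0,0,-6],0.0],
    [[0.008,-0.038,-0.003],[0,0,-6],0.0],
    [[0.008,-0.038,-0.003],[0,0,-6],0.0]
  ]
}}

```text
t: 2.2
ee_pos: [537.0, -5.9, 254.4]
orientation: [-1.622, -2.69, -0.0]
ft_force: [0.7, 0.8, 0.2]
width: 43.8
grasp_force: 0.0
```

Call:
{"method": "servo_tool", "body": {
  "steps": [
    [[0.008,-0.038,-0.005],[0,0,-6],0.0],
    [[0.008,-0.038,-0.005],[0,0,-6],0.0],
    [[0.008,-0.038,-0.005],[0,0,-6],0.0],
    [[0.008,-0.038,-0.005],[0,0,-6],0.0],
    [[0.008,-0.038,-0.005],[0,0,-6],0.0],
    [[0.008,-0.038,-0.005],[0,0,-6],0.0],
    [[0.008,-0.038,-0.005],[0,0,0],0.0],
    [[0.008,-0.038,-0.005],[0,0,0],0.0]
  ]
}}

```text
t: 2.87
ee_pos: [601.9, -309.7, 214.0]
orientation: [-2.369, -2.062, 0.0]
ft_force: [0.2, -0.4, -0.1]
width: 43.7
grasp_force: 0.0
```

```bash
python3 - <<'E'
from h import *
r=grab("wrist"); o=sensors.get_obs()
print(o["t"],o["ee_pos"],o["qpos"].round(3),o["width"])
for p in((602,-311,80),(544,-241,80),(521,-348,34)): print(proj(r,p))
cv2.imwrite("pics/w2.png",r["im"])
E
```

```text
2.9167 [ 602.68970712 -316.04313525  213.00566673] [-0.499  0.514  1.506 -0.002  1.12  -0.357] 43.88707273059711
(np.float64(255.4582205591078), np.float64(184.27819651539298))
(np.float64(184.13975185845172), np.float64(121.09902939862918))
(np.float64(191.74386705700385), np.float64(214.17938803082018))
```

View pics/w2.png

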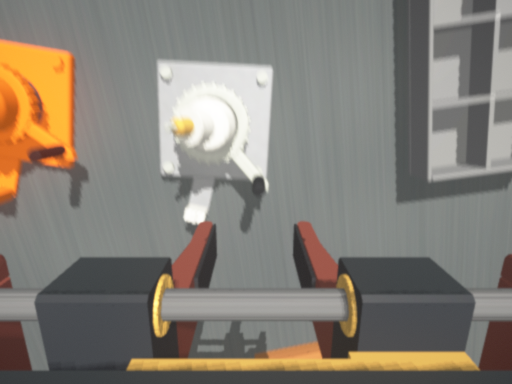

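The wrist view shows the peg top at about (259,184), the nipple at (182,126) and the index block at (196,212). The grey plate's corners are at (158,61), (272,66), (268,180) and (160,178).

```bash
python3 - <<'E'
from h import *
r=load("wrist");im=r["im"].astype(int);P=cloud(r);mx=im.max(2);print(r["f"],np.linalg.norm(r["M"][:3,3]-[602,-311,80]))
w=np.zeros(mx.shape,bool);w[170:200,245:275]=1
v,u=np.nonzero(w&(mx<75));print("pegpx",len(u),u.mean(),v.mean(),u.min(),u.max(),v.min(),v.max(),P[v,u].mean(0).round(1))
t=w&(mx<75)&(P[...,2]>74);v,u=np.nonzero(t);print(len(u),P[t].mean(0).round(1),onplane(r,u.mean(),v.mean(),80).round(1))
w[:]=0;w[50:190,150:280]=1
pl=(w&(P[...,2]>7)&(P[...,2]<20)&(mx>120)).astype(np.uint8)
c=max(cv2.findContours(pl,0,2)[0],key=cv2.contourArea)[:,0]
q=np.array([onplane(r,a,b,12)[:2] for a,b in c],np.float32);print("plate",cv2.minAreaRect(q))
h=w&(P[...,2]>66)&(P[...,2]<78)&(mx>110);print("housing",cv2.minEnclosingCircle(P[h][:,:2].astype(np.float32)))
w[:]=0;w[195:228,178:220]=1
h=w&(P[...,2]>26)&(P[...,2]<42);print("idx",h.sum(),P[h].mean(0))
y=(im[...,2]-im[...,0]>60);w[:]=0;w[100:150,165:205]=1
h=w&y;print("nip",h.sum(),P[h].mean(0),P[h&(P[...,2]>98)].mean(0))
E
```

```text
307.05575846962194 305.4159417952323
pegpx 133 257.5338345864662 186.18796992481202 253 263 178 194 [ 603.7 -314.3   75.9]
116 [ 603.6 -313.6   79.9] [ 603.6 -313.6   80. ]
plate ((561.0758056640625, -250.24411010742188), (135.95619201660156, 129.03494262695312), 79.15150451660156)
housing ((573.1328735351562, -272.3863220214844), 56.051368713378906)
idx 243 [ 521.9845949  -349.47561836   30.84803416]
nip 275 [ 545.23494471 -244.99078      92.38989579] [ 541.28318772 -242.81015907   98.43801126]
```

Call:
{"method": "servo_tool", "body": {
  "steps": [
    [[0,0.001,-0.02],[0,0,0],0.0],
    [[0,0.001,-0.02],[0,0,0],0.0],
    [[0,0.001,-0.02],[0,0,0],0.0],
    [[0,0,-0.02],[0,0,0],0.0],
    [[0,0,-0.02],[0,0,0],0.0],
    [[0,0,-0.02],[0,0,0],0.0],
    [[0,0,-0.02],[0,0,0],0.0],
    [[0,0,-0.017],[0,0,0],0.0]
  ]
}}

```text
t: 3.58
ee_pos: [601.4, -304.3, 56.0]
orientation: [-2.368, -2.062, 0.001]
ft_force: [-0.4, -0.1, -0.6]
width: 43.9
grasp_force: 0.0
```

Call:
{"method": "servo_tool", "body": {
  "steps": [
    [[0,0,0],[0,0,0],-0.2],
    [[0,0,0],[0,0,0],-0.5],
    [[0,0,0],[0,0,0],-0.9],
    [[0,0,0],[0,0,0],-0.9],
    [[0,0,0],[0,0,0],-0.9],
    [[0,0,0],[0,0,0],-0.9],
    [[0,0,0],[0,0,0],-0.9],
    [[0,0,0],[0,0,0],-0.9]
  ]
}}

```text
t: 4.25
ee_pos: [603.1, -307.7, 59.3]
orientation: [2.369, 2.058, 0.002]
ft_force: [4.4, -3.4, 5.1]
width: 13.4
grasp_force: 30.0
```

Call:
{"method": "servo_tool", "body": {
  "steps": [
    [[-0.0041,-0.0023,0],[0,0,0],-0.9],
    [[-0.0041,-0.0023,0],[0,0,0],-0.9],
    [[-0.0042,-0.0018,0],[0,0,0],-0.9],
    [[-0.0043,-0.0017,0],[0,0,0],-0.9],
    [[-0.0045,-0.0013,0],[0,0,0],-0.9],
    [[-0.0045,-0.0013,0],[0,0,0],-0.9],
    [[-0.0046,-0.0008,0],[0,0,0],-0.9],
    [[-0.0046,-0.0007,0],[0,0,0],-0.9]
  ]
}}

```text
t: 4.92
ee_pos: [568.5, -321.0, 59.3]
orientation: [2.367, 2.056, 0.002]
ft_force: [4.4, -7.7, 3.6]
width: 13.2
grasp_force: 30.0
```

Call:
{"method": "servo_tool", "body": {
  "steps": [
    [[-0.0046,-0.0002,0],[0,0,0],-0.9],
    [[-0.0047,-0.0002,0],[0,0,0],-0.9],
    [[-0.0047,0.0003,0],[0,0,0],-0.9],
    [[-0.0047,0.0004,0],[0,0,0],-0.9],
    [[-0.0046,0.0008,0],[0,0,0],-0.9],
    [[-0.0045,0.0009,0],[0,0,0],-0.9],
    [[-0.0045,0.0014,0],[0,0,0],-0.9],
    [[-0.0044,0.0015,0],[0,0,0],-0.9]
  ]
}}

```text
t: 5.58
ee_pos: [530.9, -316.3, 59.1]
orientation: [2.368, 2.056, 0.0]
ft_force: [2.3, -8.3, 4.0]
width: 13.3
grasp_force: 30.0
```

Call:
{"method": "servo_tool", "body": {
  "steps": [
    [[0,0,0],[0,0,0],-0.9],
    [[0,0,0],[0,0,0],-0.9],
    [[0,0,0],[0,0,0],-0.9],
    [[0,0,0],[0,0,0],-0.9],
    [[0,0,0],[0,0,0],-0.9],
    [[0,0,0],[0,0,0],-0.9],
    [[0,0,0],[0,0,0],-0.9],
    [[0,0,0],[0,0,0],-0.9]
  ]
}}

```text
t: 6.25
ee_pos: [529.9, -315.7, 59.1]
orientation: [2.37, 2.059, -0.001]
ft_force: [-2.8, -6.2, 9.1]
width: 13.3
grasp_force: 30.0
```

```bash
python3 - <<'E'
from h import *
a=grab("top");b=grab("side");o=sensors.get_obs();print(o["ee_pos"],o["ft_force"])
m=cv2.resize(a["im"][150:240,280:380],(440,396),interpolation=cv2.INTER_CUBIC)
n=cv2.resize(b["im"][130:200,220:300],(453,396),interpolation=cv2.INTER_CUBIC)
cv2.imwrite("pics/t2.png",np.hstack([m,n])[:,:800])
E
```

```text
[ 529.88168618 -315.67077295   59.05711581] [-2.04031432 -6.94508094  8.41637553]
```

View pics/t2.png

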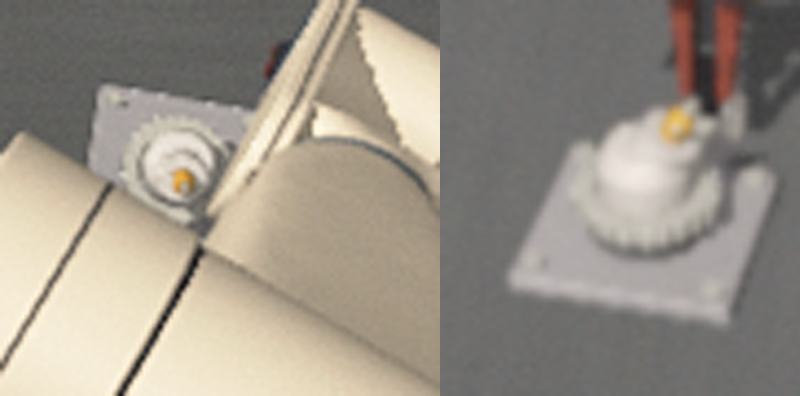

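The arm hides the ring in the top view, and in the side view the fingers are at the peg next to the index. I release, lift and check with the wrist camera.

Call:
{"method": "servo_tool", "body": {
  "steps": [
    [[0,0,0],[0,0,0],-0.5],
    [[0,0,0],[0,0,0],0.0],
    [[0,0,0],[0,0,0],0.0],
    [[0,0,0.005],[0,0,0],0.0],
    [[0,0,0.025],[0,0,0],0.0],
    [[0,0,0.04],[0,0,0],0.0],
    [[0,0,0.04],[0,0,0],0.0],
    [[0,0,0.03],[0,0,0],0.0]
  ]
}}

```text
t: 7.02
ee_pos: [530.1, -313.8, 200.5]
orientation: [2.371, 2.06, 0.001]
ft_force: [0.2, -0.2, -0.2]
width: 43.7
grasp_force: 0.0
```

Call:
{"method": "servo_tool", "body": {
  "steps": [
    [[0,0,0.01],[0,0,0],0.0],
    [[0,0,0],[0,0,0],0.0],
    [[0,0,0],[0,0,0],0.0],
    [[0,0,0],[0,0,0],0.0],
    [[0,0,0],[0,0,0],0.0],
    [[0,0,0],[0,0,0],0.0],
    [[0,0,0],[0,0,0],0.0],
    [[0,0,0],[0,0,0],0.0]
  ]
}}

```text
t: 7.68
ee_pos: [529.5, -313.8, 206.7]
orientation: [-2.37, -2.059, 0.001]
ft_force: [0.1, 0.6, 0.8]
width: 44.2
grasp_force: 0.0
```

```bash
python3 - <<'E'
from h import *
r=grab("wrist");o=sensors.get_obs();print(o["ee_pos"],o["ft_force"])
for p in((532,-321,80),(521,-348,34),(560,-246,72),(544,-243,80)): print(np.round(proj(r,p)))
cv2.imwrite("pics/w3.png",cv2.resize(r["im"][40:260,130:400],(720,587),interpolation=cv2.INTER_CUBIC))
E
```

```text
[ 529.65709487 -313.81472743  207.00634754] [-1.29667674 -0.1037064   0.19800866]
[259. 192.]
[252. 205.]
[277. 109.]
[260. 108.]
```

View pics/w3.png

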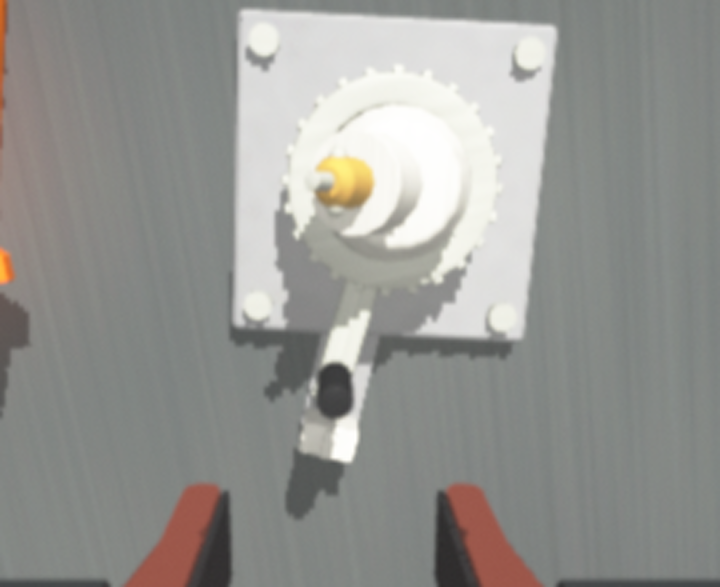

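The crop shows the lever lying over the tongue and pointing at the index block. The peg top is at (335,400), the block at (330,440) and the nipple pin tip at (320,180). The plate corners are (240,10), (556,25), (524,338) and (233,330).

```bash
python3 - <<'E'
from h import *
r=load("wrist");im=r["im"].astype(int);P=cloud(r);mx=im.max(2);mn=im.min(2)
f=lambda x,y:((x+.5)/720*270+130-.5,(y+.5)/587*220+40-.5)
C=np.array([onplane(r,*f(*p),12)[:2] for p in((240,11),(556,26),(523,338),(234,328))]);print(C.round(1),C.mean(0))
print([np.round(np.linalg.norm(C[i]-C[i-1]),1) for i in range(4)],[np.degrees(np.arctan2(*(C[i]-C[i-1])[::-1])).round(1) for i in range(4)])
w=np.zeros(mx.shape,bool);w[170:205,240:275]=1
t=w&(mx<75)&(P[...,2]>74);v,u=np.nonzero(t);peg=onplane(r,u.mean(),v.mean(),80);print("peg",t.sum(),peg.round(1),P[t].mean(0).round(1))
w[:]=0;w[192:216,235:268]=1
t=w&(P[...,2]>31)&(P[...,2]<40)&(mx>130)&(np.hypot(P[...,0]-560,P[...,1]+246)>99);idx=P[t].mean(0);print("idx",t.sum(),idx.round(1))
w[:]=0;w[60:160,220:330]=1
t=w&(P[...,2]>69)&(P[...,2]<75)&(mx>110);print("hous",cv2.minEnclosingCircle(P[t][:,:2].astype(np.float32)))
y=w&(im[...,2]-im[...,0]>50);print("nip",y.sum(),P[y].mean(0).round(1))
print("pin",onplane(r,*f(320,180),104.6))
for h in(C.mean(0),np.array([560.5,-246])):
    print(h,"az peg",np.arctan2(*(peg[:2]-h)[::-1]),"idx",np.arctan2(*(idx[:2]-h)[::-1]),np.hypot(*(peg[:2]-h)),np.hypot(*(idx[:2]-h)))
E
```

```text
[[ 511.3 -172.3]
 [ 635.8 -195.6]
 [ 612.7 -320.2]
 [ 486.9 -297.9]] [ 561.67866635 -246.50346172]
[np.float64(127.9), np.float64(126.6), np.float64(126.8), np.float64(127.7)] [np.float64(79.0), np.float64(-10.6), np.float64(-100.5), np.float64(169.9)]
peg 115 [ 528.7 -317.9   80. ] [ 528.7 -318.    79.7]
idx 86 [ 521.8 -350.    33. ]
hous ((557.2192993164062, -245.83993530273438), 27.043062210083008)
nip 306 [nan nan nan]
pin [ 535.06836554 -241.20960913  104.6       ]
[ 561.67866635 -246.50346172] az peg -2.003514380341352 idx -1.9385971722394124 78.6544005492235 110.94141598466146
[ 560.5 -246. ] az peg -1.987219776634731 idx -1.927057055897346 78.62763419898748 110.9947908449301
```

The ring is at about 1.31, which is in tolerance but overshot by about 0.06 rad. I nudge it back by about 5 mm.

Call:
{"method": "servo_tool", "body": {
  "steps": [
    [[0.004,-0.004,-0.018],[0,0,0],0.0],
    [[0,0,-0.018],[0,0,0],0.0],
    [[0,0,-0.019],[0,0,0],0.0],
    [[0,0,-0.019],[0,0,0],0.0],
    [[0,0,-0.019],[0,0,0],0.0],
    [[0,0,-0.019],[0,0,0],0.0],
    [[0,0,-0.018],[0,0,0],0.0],
    [[0,0,-0.016],[0,0,0],0.0]
  ]
}}

```text
t: 8.4
ee_pos: [533.6, -317.8, 60.4]
orientation: [-2.371, -2.06, 0.0]
ft_force: [0.0, -0.3, 0.3]
width: 43.6
grasp_force: 0.0
```

Call:
{"method": "servo_tool", "body": {
  "steps": [
    [[0,0,0],[0,0,0],0.0],
    [[0,0,0],[0,0,0],-0.2],
    [[0,0,0],[0,0,0],-0.5],
    [[0,0,0],[0,0,0],-0.9],
    [[0,0,0],[0,0,0],-0.9],
    [[0,0,0],[0,0,0],-0.9],
    [[0,0,0],[0,0,0],-0.9],
    [[0,0,0],[0,0,0],-0.9]
  ]
}}

```text
t: 9.07
ee_pos: [534.0, -318.4, 62.5]
orientation: [2.371, 2.06, 0.0]
ft_force: [-2.4, -1.0, 5.0]
width: 13.3
grasp_force: 30.0
```

Call:
{"method": "servo_tool", "body": {
  "steps": [
    [[0,0,0],[0,0,0],-0.9],
    [[0,0,0],[0,0,0],-0.9],
    [[0,0,0],[0,0,0],-0.5],
    [[0,0,0],[0,0,0],0.0],
    [[0,0,0],[0,0,0],0.0],
    [[0,0,0.01],[0,0,0],0.0],
    [[0,0,0.03],[0,0,0],0.0],
    [[0,0,0.04],[0,0,0],0.0]
  ]
}}

```text
t: 9.73
ee_pos: [531.9, -316.6, 140.0]
orientation: [-2.367, -2.057, 0.003]
ft_force: [1.2, -0.1, -0.2]
width: 43.8
grasp_force: 0.0
```

Call:
{"method": "servo_tool", "body": {
  "steps": [
    [[0,0,0.04],[0,0,0],0.0],
    [[0,0,0.03],[0,0,0],0.0],
    [[0,0,0],[0,0,0],0.0],
    [[0,0,0],[0,0,0],0.0],
    [[0,0,0],[0,0,0],0.0],
    [[0,0,0],[0,0,0],0.0],
    [[0,0,0],[0,0,0],0.0],
    [[0,0,0],[0,0,0],0.0]
  ]
}}

```text
t: 10.4
ee_pos: [533.2, -317.5, 210.1]
orientation: [-2.369, -2.059, 0.001]
ft_force: [-0.1, -0.5, -0.5]
width: 44.0
grasp_force: 0.0
```

```bash
python3 - <<'E'
from h import *
r=grab("wrist");o=sensors.get_obs();print(o["t"],o["ee_pos"],o["orientation"],o["qpos"].round(2))
im=r["im"].astype(int);P=cloud(r);mx=im.max(2)
t=(mx<75)&(P[...,2]>74)&(P[...,2]<86)&(np.hypot(P[...,0]-531,P[...,1]+319)<22);v,u=np.nonzero(t);peg=onplane(r,u.mean(),v.mean(),80);print("peg",t.sum(),peg.round(1))
t=(P[...,2]>31)&(P[...,2]<40)&(mx>130)&(np.hypot(P[...,0]-560,P[...,1]+246)>100)&(np.hypot(P[...,0]-521,P[...,1]+350)<20);idx=P[t].mean(0);print("idx",t.sum(),idx.round(1))
for h in(np.array([561,-246.5]),): print("az peg",np.arctan2(*(peg[:2]-h)[::-1]),"idx",np.arctan2(*(idx[:2]-h)[::-1]))
E
```

```text
10.45 [ 533.34667461 -317.60457671  210.37282275] [-2.36979238e+00 -2.05913512e+00  1.00957117e-03] [-0.56  0.43  1.65  0.    1.06 -0.42]
peg 109 [ 533.1 -320.1   80. ]
idx 82 [ 522.1 -350.1   33. ]
az peg -1.9327974966864971 idx -1.9301056152764786
```

Call:
{"method": "servo_tool", "body": {
  "steps": [
    [[-0.001,0.041,0],[0,0,7],0.0],
    [[-0.001,0.041,0],[0,0,7],0.0],
    [[-0.001,0.041,0],[0,0,7],0.0],
    [[-0.001,0.041,0],[0,0,7],0.0],
    [[-0.001,0.041,0],[0,0,7],0.0],
    [[-0.001,0.041,0],[0,0,7],0.0],
    [[-0.001,0.041,0],[0,0,7],0.0],
    [[-0.001,0.041,0],[0,0,7],0.0]
  ]
}}

```text
t: 11.12
ee_pos: [525.2, 11.9, 211.3]
orientation: [-1.118, -2.935, 0.0]
ft_force: [0.3, 0.1, 0.3]
width: 44.0
grasp_force: 0.0
```

Call:
{"method": "servo_tool", "body": {
  "steps": [
    [[-0.001,0.041,0],[0,0,7],0.1],
    [[-0.001,0.041,0],[0,0,7],0.1],
    [[-0.001,0.041,0],[0,0,7],0.1],
    [[-0.001,0.041,0],[0,0,7],0.1],
    [[-0.001,0.041,0],[0,0,0],0.1],
    [[-0.001,0.041,0],[0,0,0],0.1],
    [[0,0,0],[0,0,0],0.1],
    [[0,0,0],[0,0,0],0.1]
  ]
}}

```text
t: 11.78
ee_pos: [519.3, 257.9, 211.0]
orientation: [-0.378, -3.118, 0.001]
ft_force: [0.0, -0.6, -1.0]
width: 48.2
grasp_force: 0.0
```

Call:
{"method": "servo_tool", "body": {
  "steps": [
    [[0,0,-0.01],[0,0,0],0.1],
    [[0,0,0],[0,0,0],0.1],
    [[0,0,0],[0,0,0],0.1],
    [[0,0,0],[0,0,0],0.1],
    [[0,0,0],[0,0,0],0.1],
    [[0,0,0],[0,0,0],0.1],
    [[0,0,0],[0,0,0],0.1],
    [[0,0,0],[0,0,0],0.1]
  ]
}}

```text
t: 12.45
ee_pos: [520.0, 255.9, 201.9]
orientation: [0.384, 3.118, 0.0]
ft_force: [0.0, 0.1, -0.2]
width: 48.1
grasp_force: 0.0
```

```bash
python3 - <<'E'
from h import *
r=grab("wrist");o=sensors.get_obs();print(o["t"],o["ee_pos"],o["orientation"],o["width"],o["qpos"].round(2))
im=r["im"].astype(int);P=cloud(r);mx=im.max(2)
t=(P[...,2]>111)&(P[...,2]<119)&(mx>150)&(np.hypot(P[...,0]-519,P[...,1]-257)<20);v,u=np.nonzero(t)
print(t.sum(),onplane(r,u.mean(),v.mean(),114).round(1),P[t].mean(0).round(1))
t=(P[...,2]>106)&(P[...,2]<119)&(np.hypot(P[...,0]-519,P[...,1]-257)<24)
print(t.sum(),cv2.minAreaRect(P[t][:,:2].astype(np.float32)))
E
```

```text
12.5 [519.95576403 255.96143138 201.83099515] [3.83845262e-01 3.11782610e+00 2.40965674e-04] 48.45665779163525 [ 0.44  0.38  1.75  0.    1.01 -0.89]
267 [519.6 257.1 114. ] [519.6 257.2 114.3]
852 ((519.905029296875, 257.0425109863281), (25.955530166625977, 26.026920318603516), 72.77496337890625)
```

Call:
{"method": "servo_tool", "body": {
  "steps": [
    [[0,0.001,-0.017],[0,0,-3],0.1],
    [[0,0,-0.017],[0,0,0],0.1],
    [[0,0,-0.017],[0,0,0],0.1],
    [[0,0,-0.018],[0,0,0],0.1],
    [[0,0,-0.018],[0,0,0],0.1],
    [[0,0,-0.018],[0,0,0],0.1],
    [[0,0,-0.018],[0,0,0],0.1],
    [[0,0,-0.015],[0,0,0],0.1]
  ]
}}

```text
t: 13.17
ee_pos: [519.6, 257.0, 62.5]
orientation: [-0.465, -3.107, 0.001]
ft_force: [0.4, 0.2, 0.3]
width: 48.1
grasp_force: 0.0
```

Call:
{"method": "servo_tool", "body": {
  "steps": [
    [[0,0,0],[0,0,0],0.1],
    [[0,0,0],[0,0,0],0.1],
    [[0,0,0],[0,0,0],-0.1],
    [[0,0,0],[0,0,0],-0.3],
    [[0,0,0],[0,0,0],-0.6],
    [[0,0,0],[0,0,0],-0.9],
    [[0,0,0],[0,0,0],-0.9],
    [[0,0,0],[0,0,0],-0.9]
  ]
}}

```text
t: 13.83
ee_pos: [520.4, 257.3, 64.5]
orientation: [0.465, 3.106, 0.001]
ft_force: [-0.7, -1.0, 6.1]
width: 25.6
grasp_force: 30.0
```

Call:
{"method": "servo_tool", "body": {
  "steps": [
    [[0,0,0],[0,0,0],-0.9],
    [[0,0,0],[0,0,0],-0.9],
    [[0,0,0],[0,0,0],-0.9],
    [[0,0,0],[0,0,0],-0.9],
    [[0,0,0],[0,0,0],-0.9],
    [[0,0,0],[0,0,0],-0.9],
    [[0,0,0],[0,0,0],-0.9],
    [[0,0,0],[0,0,0],-0.9]
  ]
}}

```text
t: 14.5
ee_pos: [520.4, 257.3, 64.5]
orientation: [0.465, 3.106, 0.001]
ft_force: [-0.8, -0.7, 6.7]
width: 25.8
grasp_force: 30.0
```

Call:
{"method": "servo_tool", "body": {
  "steps": [
    [[0,0,0.003],[0,0,0],-0.9],
    [[0,0,0.007],[0,0,0],-0.9],
    [[0,0,0.015],[0,0,0],-0.9],
    [[0,0,0.02],[0,0,0],-0.9],
    [[0,0,0.025],[0,0,0],-0.9],
    [[0,0,0.025],[0,0,0],-0.9],
    [[0,-0.01,0.02],[0,0,0],-0.9],
    [[0,-0.02,0.015],[0,0,0],-0.9]
  ]
}}

```text
t: 15.17
ee_pos: [520.3, 228.3, 195.9]
orientation: [0.462, 3.105, 0.003]
ft_force: [1.2, 0.4, -1.2]
width: 25.8
grasp_force: 30.0
```

Call:
{"method": "servo_tool", "body": {
  "steps": [
    [[-0.002,-0.03,0],[0,0,-7],-0.9],
    [[-0.002,-0.035,0],[0,0,-7],-0.9],
    [[-0.002,-0.035,0],[0,0,-7],-0.9],
    [[-0.002,-0.035,0],[0,0,-7],-0.9],
    [[-0.002,-0.035,0],[0,0,-7],-0.9],
    [[-0.002,-0.035,0],[0,0,-7],-0.9],
    [[-0.002,-0.035,0],[0,0,0],-0.9],
    [[-0.002,-0.035,0],[0,0,0],-0.9]
  ]
}}

```text
t: 15.83
ee_pos: [503.1, -49.5, 193.9]
orientation: [-1.548, -2.733, 0.0]
ft_force: [0.3, 0.3, -1.7]
width: 25.8
grasp_force: 30.0
```

Call:
{"method": "servo_tool", "body": {
  "steps": [
    [[-0.002,-0.035,0],[-0.875,-4.69,0],-0.9],
    [[-0.002,-0.035,0],[-0.875,-4.69,0],-0.9],
    [[-0.002,-0.035,0],[-0.875,-4.69,0],-0.9],
    [[-0.002,-0.03,0],[-0.875,-4.69,0],-0.9],
    [[-0.002,-0.025,0],[-0.875,-4.69,0],-0.9],
    [[-0.002,-0.015,0],[-0.875,-4.69,0],-0.9],
    [[-0.002,-0.01,0],[0,0,0],-0.9],
    [[-0.001,0,0],[0,0,0],-0.9]
  ]
}}

```text
t: 16.5
ee_pos: [489.0, -227.4, 193.3]
orientation: [1.325, 2.339, 0.217]
ft_force: [0.4, 0.0, -1.7]
width: 26.1
grasp_force: 30.0
```

Call:
{"method": "servo_tool", "body": {
  "steps": [
    [[0,0,0],[0,0,0],-0.9],
    [[0,0,0],[0,0,0],-0.9],
    [[0,0,0],[0,0,0],-0.9],
    [[0,0,0],[0,0,0],-0.9],
    [[0,0,0],[0,0,0],-0.9],
    [[0,0,0],[0,0,0],-0.9],
    [[0,0,0],[0,0,0],-0.9],
    [[0,0,0],[0,0,0],-0.9]
  ]
}}

```text
t: 17.17
ee_pos: [490.3, -226.0, 193.5]
orientation: [1.321, 2.34, 0.217]
ft_force: [-0.7, -0.4, -2.6]
width: 25.9
grasp_force: 30.0
```

```bash
cat > st.py <<'E'
from h import *
def axes():
    o=sensors.get_obs();R=cv2.Rodrigues(np.array(o["orientation"],float))[0];return o,R
yaw=-.184;f=-np.array([np.cos(yaw),np.sin(yaw),0]);n=np.sin(.5)*f+np.array([0,0,np.cos(.5)])
head=np.array([561,-246.3,0]);nip=head+16*f+[0,0,80]
E
python3 - <<'E'
from st import *
w=grab("wrist");s=grab("side");o,R=axes();z=R[:,2];print(o["t"],o["ee_pos"],o["qpos"].round(2),o["ft_force"].round(1),o["width"])
print("tool z",z.round(3),"-n",-n.round(3),"ang",np.arccos(-z@n), "rotvec deg fix",np.degrees(np.cross(z,-n)).round(2))
print("mouth",(o["ee_pos"]+64.5*z).round(1),"off nip",(o["ee_pos"]+64.5*z-nip).round(1),"along",((o["ee_pos"]+64.5*z-nip)@n).round(1))
for r in(w,s):print(np.round(proj(r,nip)),np.round(proj(r,nip+28*n)),np.round(proj(r,o["ee_pos"]+64.5*z)))
a=cv2.resize(w["im"],(400,300),interpolation=cv2.INTER_AREA)
u,v=map(int,proj(s,nip+28*n));b=cv2.resize(s["im"][v-50:v+40,u-60:u+60],(400,300),interpolation=cv2.INTER_CUBIC)
u,v=map(int,proj(w,nip+28*n));v0,u0=max(v-60,0),max(u-80,0);print(u0,v0);c=cv2.resize(w["im"][v0:v0+120,u0:u0+160],(800,600))
print(s["f"],"side crop",int(proj(s,nip+28*n)[0])-60,int(proj(s,nip+28*n)[1])-50)
cv2.imwrite("pics/c4.png",np.vstack([np.hstack([a,b]),cv2.resize(c,(800,600))[150:450]]))
E
```

```text
17.2667 [ 490.29400452 -226.11365936  193.48166619] [-0.55  0.2   2.14  0.46  0.39 -1.49] [-1.  -0.4 -2. ] 26.043089950639317
tool z [ 0.449 -0.078 -0.89 ] -n [ 0.471 -0.088 -0.878] ang 0.027286983488193573 rotvec deg fix [-0.55 -1.46 -0.15]
mouth [ 519.3 -231.2  136.1] off nip [-26.   12.2  56.1] along 62.5
[249. 190.] [248. 198.] [255. 205.]
[261. 153.] [265. 147.] [269. 141.]
168 137
389.5049599976606 side crop 204 97
```

View pics/c4.png

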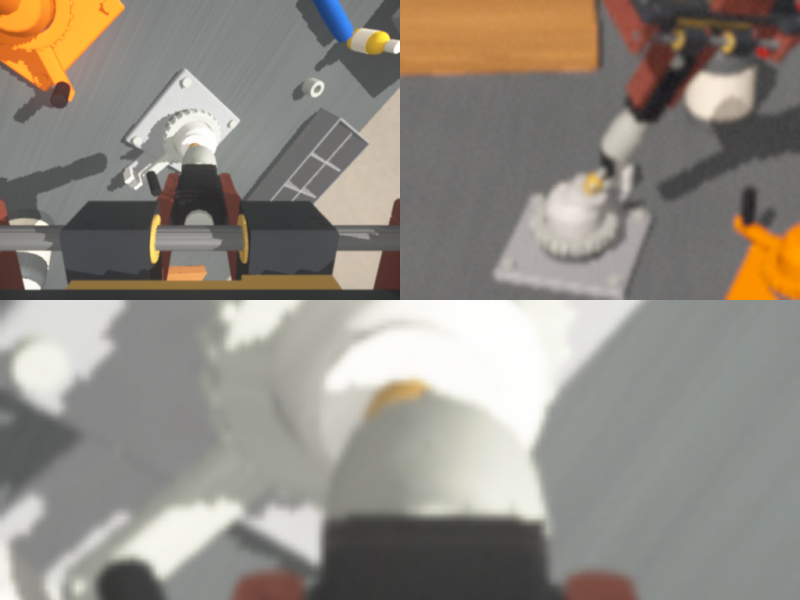

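View c4 shows the coupler held straight, with its mouth about 60 mm off along the nipple axis. The brass is at (590,183) in the side panel, and at (395,390) in the wrist panel, peeking out behind the sleeve. I measure the relative offset in the same cameras.

```bash
python3 - <<'E'
from st import *
from scipy.optimize import least_squares
s=load("side");t=grab("top");o,R=axes();z=R[:,2];tcp=o["ee_pos"]
def lat(p,c,a):
    d=p-c; ax=d@a; return np.linalg.norm(d-np.outer(ax,a),axis=1),ax
def fit(p,c,a,rad):
    e1=np.cross(a,[0,0,1.]);e1/=np.linalg.norm(e1);e2=np.cross(a,e1)
    g=lambda q:lat(p,c+q[0]*e1+q[1]*e2,a)[0]-rad(lat(p,c,a)[1])
    q=least_squares(g,[0,0],loss="soft_l1").x; return (q[0]*e1+q[1]*e2).round(1),np.abs(g(q)).mean().round(2)
for nm,r in(("side",s),("top",t)):
    P=cloud(r);im=r["im"].astype(int)
    y=(im[...,2]-im[...,0]>45)&(np.linalg.norm(P-(nip+9*n),axis=2)<22); p=P[y];d,ax=lat(p,nip,n)
    print(nm,"brass",len(p),p.mean(0).round(1),"expected centre offset",((p-nip)-np.outer(ax,n)).mean(0).round(1),ax.min().round(1),ax.max().round(1))
    if len(p)>5:print(fit(p,nip,n,lambda x:np.interp(x,[13,18],[8.5,5])))
    m=tcp+64.5*z; d,ax=lat(P.reshape(-1,3),m,-z); k=(d<26)&(ax>3)&(ax<28)&(im.max(2).ravel()>90); p=P.reshape(-1,3)[k]
    if len(p)>8:
        print(" sleeve",len(p),fit(p,m,-z,lambda x:16+0*x))
    k=(d<26)&(ax>-15)&(ax<30)&(im.max(2).ravel()>90);
    if k.sum(): print("  axial lo",np.sort(ax[k])[:8].round(1))
v=load("wrist");P=cloud(v);im=v["im"].astype(int);d,ax=lat(P.reshape(-1,3),m,-z);k=(d<26)&(ax>3)&(ax<28)&(im.max(2).ravel()>90)
p=P.reshape(-1,3)[k];print("wrist sleeve",len(p),fit(p,m,-z,lambda x:16+0*x))
E
```

```text
side brass 30 [ 542.1 -236.9   89.3] expected centre offset [1.7 5.6 0.3] -1.1 18.7
(array([ 0.2,  0.8, -0. ]), np.float64(1.65))
 sleeve 74 (array([-0.2, -0.8, -0.1]), np.float64(0.93))
  axial lo [0.9 1.1 1.6 3.  3.1 3.3 3.5 3.7]<stdin>:13: RuntimeWarning: Mean of empty slice.
  ret = um.true_divide(
Traceback (most recent call last):
ValueError: zero-size array to reduction operation minimum which has no identity
```

Call:
{"method": "servo_tool", "body": {
  "steps": [
    [[0.002,-0.002,-0.006],[-0.55,-1.46,-0.15],-0.9],
    [[0.002,-0.002,-0.007],[0,0,0],-0.9],
    [[0.002,-0.002,-0.007],[0,0,0],-0.9],
    [[0.002,-0.001,-0.006],[0,0,0],-0.9],
    [[0,0,0],[0,0,0],-0.9],
    [[0,0,0],[0,0,0],-0.9],
    [[0,0,0],[0,0,0],-0.9],
    [[0,0,0],[0,0,0],-0.9]
  ]
}}

```text
t: 17.98
ee_pos: [498.3, -233.2, 167.9]
orientation: [1.309, 2.315, 0.22]
ft_force: [-0.2, 0.4, -1.3]
width: 25.9
grasp_force: 30.0
```

```bash
cat > chk.py <<'E'
from st import *
nip=nip+[0.1,1.2,0]
o,R=axes();z=R[:,2];m=o["ee_pos"]+64.5*z;d=m-nip;al=d@n
print(o["t"],o["ee_pos"].round(1),o["ft_force"].round(1),"F.n",(o["ft_force"]@n).round(1),"rot fix",np.degrees(np.cross(z,-n)).round(2),"along",al.round(1),"lateral",(d-al*n).round(1),o["grasp_force"],o["width"])
E
python3 chk.py
```

```text
17.9833 [ 498.3 -233.2  167.9] [-0.2  0.4 -1.3] F.n -1.1 rot fix [0.02 0.03 0.01] along 35.6 lateral [0.2 0.1 0.1] 29.99688148498535 25.927067240958706
```

Call:
{"method": "servo_tool", "body": {
  "steps": [
    [[0.0012,-0.0002,-0.0022],[0,0,0],-0.9],
    [[0.0012,-0.0002,-0.0022],[0,0,0],-0.9],
    [[0.0012,-0.0002,-0.0022],[0,0,0],-0.9],
    [[0.0012,-0.0002,-0.0022],[0,0,0],-0.9],
    [[0.0012,-0.0002,-0.0022],[0,0,0],-0.9],
    [[0.0012,-0.0002,-0.0022],[0,0,0],-0.9],
    [[0.0012,-0.0003,-0.0022],[0,0,0],-0.9],
    [[0.0012,-0.0003,-0.0022],[0,0,0],-0.9]
  ]
}}

```text
t: 18.65
ee_pos: [508.0, -235.0, 149.6]
orientation: [1.31, 2.315, 0.22]
ft_force: [0.7, -0.5, -1.4]
width: 25.8
grasp_force: 30.0
```

Call:
{"method": "servo_tool", "body": {
  "steps": [
    [[0.0012,-0.0002,-0.0022],[0,0,0],-0.9],
    [[0.0012,-0.0002,-0.0022],[0,0,0],-0.9],
    [[0,0,0],[0,0,0],-0.9],
    [[0,0,0],[0,0,0],-0.9],
    [[0,0,0],[0,0,0],-0.9],
    [[0,0,0],[0,0,0],-0.9],
    [[0,0,0],[0,0,0],-0.9],
    [[0,0,0],[0,0,0],-0.9]
  ]
}}

```text
t: 19.32
ee_pos: [510.3, -235.4, 145.6]
orientation: [1.309, 2.315, 0.22]
ft_force: [-0.2, 0.1, -1.6]
width: 26.0
grasp_force: 30.0
```

```bash
python3 chk.py
```

```text
19.3167 [ 510.3 -235.4  145.6] [-0.2  0.1 -1.6] F.n -1.3 rot fix [0.01 0.01 0.  ] along 10.2 lateral [0.1 0.2 0. ] 29.99696910381317 25.983619559197546
```

Call:
{"method": "servo_tool", "body": {
  "steps": [
    [[0.0007,-0.0001,-0.0013],[0,0,0],-0.9],
    [[0.0007,-0.0001,-0.0013],[0,0,0],-0.9],
    [[0.0007,-0.0001,-0.0013],[0,0,0],-0.9],
    [[0.0007,-0.0001,-0.0013],[0,0,0],-0.9],
    [[0.0007,-0.0002,-0.0013],[0,0,0],-0.9],
    [[0.0007,-0.0001,-0.0013],[0,0,0],-0.9],
    [[0,0,0],[0,0,0],-0.9],
    [[0,0,0],[0,0,0],-0.9]
  ]
}}

```text
t: 19.98
ee_pos: [514.8, -236.4, 138.0]
orientation: [1.309, 2.314, 0.22]
ft_force: [-2.4, -1.4, 4.3]
width: 26.0
grasp_force: 30.0
```

```bash
python3 chk.py
```

```text
19.9833 [ 514.8 -236.4  138. ] [-2.4 -1.4  4.3] F.n 4.8 rot fix [0.05 0.04 0.02] along 1.3 lateral [ 0.4 -0.1  0.2] 29.997793436050415 25.954315387499605
```

Call:
{"method": "servo_tool", "body": {
  "steps": [
    [[0.0007,-0.0001,-0.0013],[0,0,0],-0.9],
    [[0,0,0],[0,0,0],-0.9],
    [[0.0007,-0.0001,-0.0013],[0,0,0],-0.9],
    [[0,0,0],[0,0,0],-0.9],
    [[0.0005,-0.0001,-0.0009],[0,0,0],-0.9],
    [[0,0,0],[0,0,0],-0.9],
    [[0,0,0],[0,0,0],-0.9],
    [[0,0,0],[0,0,0],-0.9]
  ]
}}

```text
t: 20.65
ee_pos: [516.1, -236.6, 135.7]
orientation: [1.309, 2.313, 0.22]
ft_force: [-16.2, 0.7, 25.0]
width: 26.1
grasp_force: 30.0
```

```bash
python3 chk.py
```

```text
20.65 [ 516.1 -236.6  135.7] [-16.2   0.7  25. ] F.n 29.7 rot fix [0.07 0.11 0.03] along -1.4 lateral [ 0.6 -0.1  0.3] 30.005764067173004 26.09837264501282
```

```bash
python3 - <<'E'
from st import *
s=grab("side");w=grab("wrist")
N=nip+[.1,1.2,0]
for nm,r in(("side",s),("wrist",w)):
    g=[];H=np.arange(-6,62,2)
    for h in H:
        u,v=proj(r,N+h*n);g.append(int(cv2.getRectSubPix(r["im"],(1,1),(float(u),float(v))).max()))
    print(nm,list(zip(H.tolist(),g)))
u,v=map(int,proj(s,N+20*n));b=cv2.resize(s["im"][v-35:v+25,u-40:u+40],(400,300),interpolation=cv2.INTER_CUBIC)
u,v=map(int,proj(w,N+20*n));c=cv2.resize(w["im"][v-45:v+45,u-60:u+60],(400,300),interpolation=cv2.INTER_CUBIC)
cv2.imwrite("pics/c5.png",np.hstack([b,c]))
E
```

```text
side [(-6, 196), (-4, 196), (-2, 196), (0, 197), (2, 197), (4, 198), (6, 199), (8, 199), (10, 200), (12, 200), (14, 201), (16, 201), (18, 201), (20, 200), (22, 199), (24, 199), (26, 198), (28, 196), (30, 192), (32, 179), (34, 157), (36, 128), (38, 98), (40, 72), (42, 59), (44, 53), (46, 56), (48, 62), (50, 66), (52, 71), (54, 73), (56, 73), (58, 73), (60, 71)]
wrist [(-6, 188), (-4, 189), (-2, 187), (0, 185), (2, 184), (4, 184), (6, 187), (8, 202), (10, 205), (12, 168), (14, 115), (16, 80), (18, 69), (20, 66), (22, 65), (24, 66), (26, 64), (28, 63), (30, 62), (32, 62), (34, 60), (36, 60), (38, 60), (40, 59), (42, 59), (44, 58), (46, 58), (48, 57), (50, 56), (52, 56), (54, 56), (56, 55), (58, 54), (60, 54)]
```

View pics/c5.png

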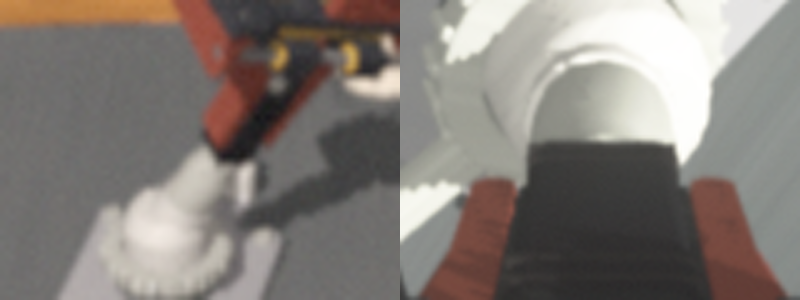

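View c5 shows the sleeve flush on the shoulder, with no brass or gap visible at (600,65) in the wrist half. I give it one small extra push to confirm a rigid seat.

Call:
{"method": "servo_tool", "body": {
  "steps": [
    [[0.0002,0,-0.0004],[0,0,0],-0.9],
    [[0,0,0],[0,0,0],-0.9],
    [[0,0,0],[0,0,0],-0.9],
    [[0,0,0],[0,0,0],-0.9],
    [[0,0,0],[0,0,0],-0.9],
    [[0,0,0],[0,0,0],-0.9],
    [[0,0,0],[0,0,0],-0.9],
    [[0,0,0],[0,0,0],-0.9]
  ]
}}

```text
t: 21.42
ee_pos: [516.2, -236.7, 135.6]
orientation: [1.309, 2.313, 0.22]
ft_force: [-20.4, 1.7, 30.6]
width: 25.7
grasp_force: 30.0
```

```bash
python3 chk.py
```

```text
21.4167 [ 516.2 -236.7  135.6] [-20.4   1.7  30.6] F.n 36.6 rot fix [0.08 0.13 0.03] along -1.5 lateral [ 0.6 -0.1  0.4] 30.007410049438477 25.658539721661853
```

```bash
python3 chk.py; python3 -c "
from workcell import close_job; print(close_job())"
```

```text
21.4167 [ 516.2 -236.7  135.6] [-20.4   1.7  30.6] F.n 36.6 rot fix [0.08 0.13 0.03] along -1.5 lateral [ 0.6 -0.1  0.4] 30.007410049438477 25.658539721661853
the job is handed in; nothing more can be done
None
```

I turned the lock ring to its mark (about 1.25 by camera), pressed the large coupler onto the tilted nipple until it seated rigidly, and handed the job in at 21.4 s with it still held there at about 37 N; no verdict came back.

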